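# Nest the dosing cups and lift the set

## Robot

A 6-joint arm with a two-finger parallel gripper is mounted at the origin on a cart in front of the work surface, level with it; the furniture and walls round the work are solid. World frame = base frame: x ahead of the robot, y to its left, z up, the work surface at z = 0. Lengths are in m, angles in degrees, forces in N, time in s.
With the tool pointing down it reaches from about 0.25 to 0.725 m from the base axis. Payload 9.7 kg.
Tool frame: the origin (TCP) lies midway between the tips of the shut fingers; the grasp point (between the pads) lies 19 mm behind it; z points along the fingers, y is the line along which they close (so a half turn about z gives the same grasp; the last joint's range is limited). The gripper opens to 85 mm and grips with 20 to 120 N. Pads are 22 mm wide; open, the fingers measure 114 mm over their backs; the gripper's body (76 mm by 85 mm) begins 54 mm behind the grasp point. The pads swing forward as they close: fully open they stand 13 mm farther back than shut.
Start: joints at [63.312, 4.979, 10.078, 95.1, 0, 90], TCP at [0.247, 0.491, 0.231] pointing down, gripper open.
Joint ranges: [-179.16, 179.16], [-48.56, 103.87], [-65.8, 70.77], [-126.05, 130.52], [-82.76, 87.17], [-180, 180]. Speed limits (degrees/s): [127.2, 127.2, 147.25, 180, 180, 180].

## Interface

Orientations are given as [roll, pitch, yaw] about the fixed x, y, z axes, in that order (R = Rz(yaw) Ry(pitch) Rx(roll)).
In Python, from workcell import bot gives the robot as it stands.
- The arm moves only by the shell command python3 -m crank 'ROWS' [FORCE]. ROWS is JSON, a list of rows, each an object with "gripper": the finger opening in mm, from 0 to 85.4; "travel": the shift along the tool's x, y, z in mm, a list of three; "twist": the turn, a rotation vector about the tool's x, y, z in rad, a list of three. In form: [{"gripper": gripper, "travel": [tx, ty, tz], "twist": [rx, ry, rz]}, ...]. A call has 1 to 12 rows; each row shifts and turns the commanded pose from where the row before left it, along the tool's axes as they then stand; what a row does not reach is not made up. A row lasts 1/8 s, in which the tool goes at most 62.5 mm and 10.7 degrees, less where a joint would pass 70% of its speed; a pose out of reach is approached as far as the arm can. A call is refused whole if a number of a shift passes 62.5 or a number of a turn 0.188, either way. A call with a gripper value outside its range is refused whole. The fingers move at their own pace and stop on an object; FORCE is the grip in N (left out, the last holds). Time passes only in rows, so rows that do not move let the fingers close. It gives the time, the measured TCP pose, the force, the opening and the grip force at its end, in the units of the state.
- bot.get_obs(): the state, without advancing time (a new reading comes with each control period).
- bot.camera(name): name is "side" or "top"; returns the picture (384x512x3 uint8, red, green, blue); there is no depth.
- bot.calibration(name): a dict with "vfov" (degrees; the focal length in pixels is half the picture's height over the tangent of half this angle, whatever the lens; pixels are square), "cx", "cy" (the principal point, pixels), "k1" (the pictures are not rectified: a ray, as slopes to the right and down, at radius r is drawn at 1 + k1 r^2 times it, then the intrinsics apply), "camera_from_world" (4x4, takes a point from world to camera coordinates). Camera axes: x right, y down, z forward; pixel columns grow to the right and rows downward; lengths in m; the calibration is good to about 2 mm. A picture is of the moment at which its call begins. calibration takes no time and is no camera call.
- bot.job_done(): hands the job in; it is judged then, once.
The state is a dict: "time": time; "q": joint angles; "qd": joint speeds; "joint_efforts": joint torques, N m; "ee_pos": TCP position; "tcp_rot": TCP orientation; "wrist_force": force on the tool from outside, world axes, zero at the start; "torque": the same for the moment, N m; "opening": finger opening in m; "grasp_force": force on a finger pad.
Only numpy, scipy, OpenCV 4.12 (cv2) and the standard library are available. Lean on these libraries where they do the work, as an engineer would, in place of code of your own. Each camera call takes 0.05 s, during which the arm holds its last target. There are 200 camera calls.

## Task

Clear the three steel dosing cups from the front of the filling table: nest them in size order, the middle cup inside the widest and the narrowest inside the middle one, setting each gently down on the floor of the next rather than dropping it. Then grip the nested set round the outside of the widest cup, lift it straight up until its underside is at least 12 cm above the table, and finish while still holding it there, steady and level, ready to be taken from you. Keep the cups upright throughout and leave the other things on the table where they are.

Things in the scene. Friction and masses are not known exactly. Their poses are not given: they have to be found in the camera images.
- cup_wide: the widest of three plain round open steel cups, straight-sided: outer diameter 66 mm, inner 60, 60 tall, wall 3, floor 4 thick, foot chamfer 3, about 160 g. Origin: centre of its underside, z up; starts upright on the table (z = 0) in any of the three cup places. In the nested set the middle cup's rim stands 14 mm and the narrowest's 28 mm above this rim.
- cup_middle: the middle of three plain round open steel cups, straight-sided: outer diameter 52 mm, inner 46, 70 tall, wall 3, floor 4 thick, foot chamfer 3, about 110 g. Origin: centre of its underside, z up; starts upright on the table (z = 0) in any of the three cup places. Stands inside the widest with 4 mm of play all round, its rim 14 mm above that one's rim.
- cup_narrow: the narrowest (and tallest) of three plain round open steel cups, straight-sided: outer diameter 38 mm, inner 32, 80 tall, wall 3, floor 4 thick, foot chamfer 3, about 70 g. Origin: centre of its underside, z up; starts upright on the table (z = 0) in any of the three cup places. Stands inside the middle one with 4 mm of play all round, its rim 14 mm above that one's rim.
- dropper: bystander, not to be disturbed: small brown bottle with a pale screw cap, about 46 x 47 mm and 85 mm tall; origin at the centre of its underside, standing or lying on the table
- brass_union: bystander, not to be disturbed: brass hose fitting with a hexagonal waist, about 31 x 27 mm and 40 mm tall; origin at the centre of its underside, standing or lying on the table
- cap_gauge: bystander, not to be disturbed: flat ring gauge on a rod handle, 50 x 125 mm and 12 mm thick, lying, its length along its own y; origin at the centre of its underside, standing or lying on the table
- spanner: bystander, not to be disturbed: small combination spanner, 27 x 141 mm and 8 mm thick, lying, its length along its own y; origin at the centre of its underside, standing or lying on the table
- tape_roll: bystander, not to be disturbed: roll of grey tape lying flat, 107 mm across and 48 mm high; origin at the centre of its underside, standing or lying on the table
- loose_cap: bystander, not to be disturbed: small red spray cap, 29 mm across and 21 mm high; origin at the centre of its underside, standing or lying on the table

How it is judged:
By the outcome, as a careful person would: the job done as asked, in the order asked, and still so for the second after the job is handed in, while the arm keeps its last pose, push and grip.
It also fails if it takes over 72 s, if anything falls off the work surface, if the arm or the gripper's body presses on something with over 40 N, if the wrist force passes 120 N, or if a joint passes its speed limit or range.

## Working session

There is one attempt and no reset: what is moved stays moved. The work goes in short steps, Python scripts to look and compute and a shell command to move; the robot and the scene stay as the last step left them, time stands still between calls to the robot, and variables do not carry over. Pictures are saved under pics/ and viewed, at most 11 in all, crops included, and the job is handed in when it is done.

```bash
ls; mkdir -p pics; python3 - <<'E'
from workcell import bot
import cv2
for n in("top","side"):
    c=bot.calibration(n);print(n,c)
    cv2.imwrite(f"pics/{n}0.png",bot.camera(n)[:,:,::-1])
print(bot.get_obs())
E
```

```text
pics
top {'vfov': 51.37090290044556, 'cx': 258.1152891681472, 'cy': 195.86891452010525, 'k1': 0.03901668207087734, 'camera_from_world': array([[ 0.02115286, -0.99943519, -0.02611251,  0.08245124],
       [-0.98200829, -0.01586765, -0.18816998,  0.5207347 ],
       [ 0.18764936,  0.02962304, -0.98178928,  1.04494652],
       [ 0.        ,  0.        ,  0.        ,  1.        ]])}
side {'vfov': 50.927893089574845, 'cx': 257.31433273419435, 'cy': 188.96356451232984, 'k1': 0.03372622084900243, 'camera_from_world': array([[-9.99658368e-01,  2.61345696e-02, -3.61910065e-04,
         5.30053345e-01],
       [ 1.22415358e-02,  4.55920146e-01, -8.89936495e-01,
        -2.60193854e-02],
       [-2.30931051e-02, -8.89636895e-01, -4.56084317e-01,
         1.26661123e+00],
       [ 0.00000000e+00,  0.00000000e+00,  0.00000000e+00,
         1.00000000e+00]])}
{'time': 0.1, 'q': array([ 6.33128660e+01,  5.01030345e+00,  1.00385050e+01,  9.50970587e+01,
       -4.13835600e-04,  8.99994758e+01]), 'qd': array([ 0.04949087, -0.10843893,  0.05993417,  0.09255163,  0.12095461,
       -0.01637254]), 'joint_efforts': array([-1.17623367e-03, -5.21561837e+01,  4.65652514e+01,  1.59730524e-02,
       -5.38804261e-05, -1.10608585e-05]), 'ee_pos': array([0.24693293, 0.49124168, 0.23062697]), 'tcp_rot': array([-1.79931143e+02,  4.13205305e-04,  1.53313391e+02]), 'wrist_force': array([ 0.60904136, -0.38735329,  0.55593051]), 'torque': array([-0.01469791,  0.02103755, -0.00758221]), 'grasp_force': 0.0, 'opening': 0.08528211634443543}
```

View pics/top0.png

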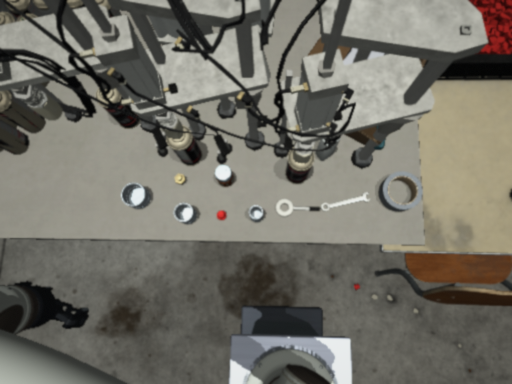

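View pics/side0.png

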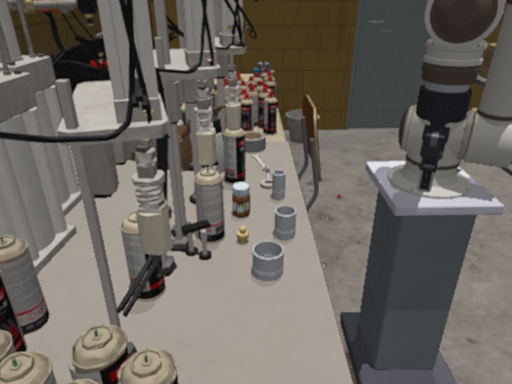

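The top view shows the wide cup near (135,195), the middle near (184,213), the narrow near (257,213), with the red cap at (222,215) between the last two, and brass fitting (180,179) and dropper (223,175) behind. The side view shows the wide cup at (268,260), the middle at (285,222) and the narrow at (279,184). I'll measure the rims next.

```bash
cat >h.py <<'E'
import numpy as np,cv2
from workcell import bot
def cal(n):
    c=bot.calibration(n);f=192/np.tan(np.radians(c["vfov"]/2))
    return np.array([[f,0,c["cx"]],[0,f,c["cy"]],[0,0,1.]]),np.array([c["k1"],0,0,0.]),c["camera_from_world"]
def ray(n,uv):
    K,d,T=cal(n);p=cv2.undistortPoints(np.array([[uv]],float),K,d)[0,0]
    R=T[:3,:3];return -R.T@T[:3,3],R.T@np.array([p[0],p[1],1])
def plane(n,uv,z):
    o,v=ray(n,uv);return o+v*(z-o[2])/v[2]
def tri(a,b):
    (o1,v1),(o2,v2)=ray("top",a),ray("side",b)
    s=np.linalg.lstsq(np.c_[v1,-v2],o2-o1,rcond=None)[0]
    p,q=o1+v1*s[0],o2+v2*s[1];return (p+q)/2,np.linalg.norm(p-q)
def proj(n,P):
    K,d,T=cal(n);return cv2.projectPoints(np.array(P,float).reshape(-1,1,3),cv2.Rodrigues(T[:3,:3])[0],T[:3,3],K,d)[0][:,0]
E
python3 - <<'E'
import cv2
t=cv2.imread("pics/top0.png")[150:240,110:270];s=cv2.imread("pics/side0.png")[150:290,200:320]
cv2.imwrite("pics/tc.png",cv2.resize(t,None,fx=5,fy=5,interpolation=2))
cv2.imwrite("pics/sc.png",cv2.resize(s,None,fx=4,fy=4,interpolation=2))
E
```

```text
(no output)
```

View pics/tc.png

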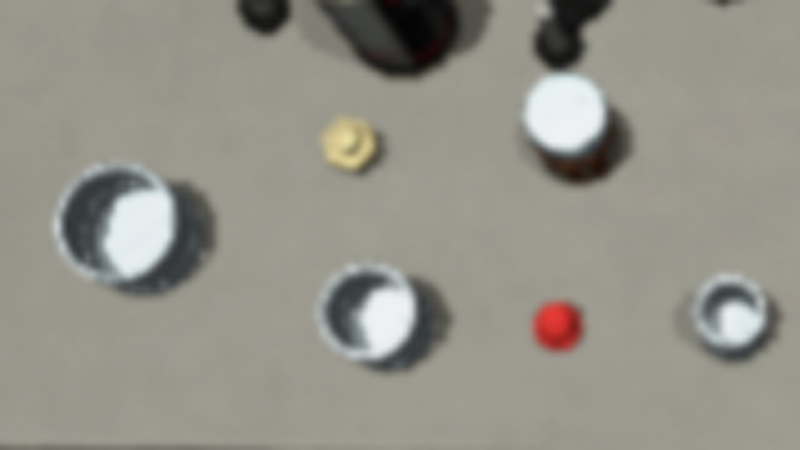

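View pics/sc.png

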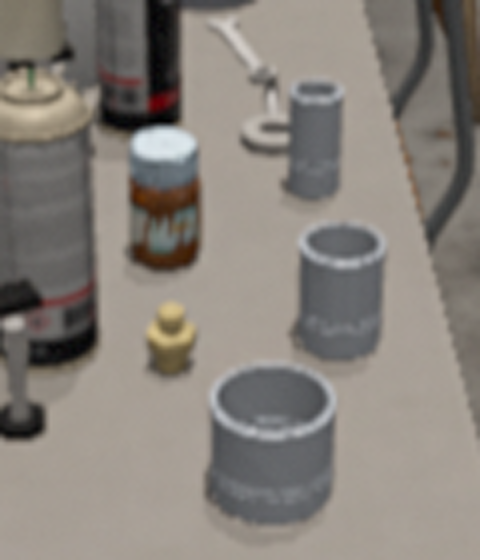

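The crops show clear rims. In the top crop the centres are wide (116,223), middle (368,312), narrow (732,312), at scale 5. In the side crop they are wide (272,400), middle (342,246), narrow (316,92), at scale 4.

```bash
python3 - <<'E'
from h import *
np.set_printoptions(precision=4,suppress=True)
T=[(116,223),(368,312),(732.5,311.5)];S=[(272.5,400),(342.5,246),(316.5,92.5)];H=[.06,.07,.08]
W=[(55,177),(317,418),(695,770)]
for t,s,h,w in zip(T,S,H,W):
    a=np.array(t)/5+[109.6,149.6];b=np.array(s)/4+[199.6,149.6]
    f=lambda u:plane("top",(u/5+109.6,a[1]),h)
    print(*tri(a,b),plane("top",a,h),plane("side",b,h),np.linalg.norm(f(w[0])-f(w[1])))
for nm,t,h in(("red",(558,325),.015),("brass",(350,143),.035),("drop",(566,110),.085)):
    print(nm,plane("top",np.array(t)/5+[109.6,149.6],h))
E
```

```text
[0.5183 0.4351 0.0585] 0.0032114863763258146 [0.5164 0.4347 0.06  ] [0.52   0.4367 0.06  ] 0.06679670949987958
[0.4698 0.2922 0.0671] 0.0025502754775871815 [0.4681 0.2917 0.07  ] [0.4715 0.2966 0.07  ] 0.054341014723211664
[0.4715 0.0957 0.0774] 0.0018775930450925752 [0.4702 0.0957 0.08  ] [0.4728 0.1008 0.08  ] 0.03974976297602011
red [0.4705 0.196  0.015 ]
brass [0.5692 0.315  0.035 ]
drop [0.5775 0.1876 0.085 ]
```

Heights triangulate to 58, 67 and 77 mm against the nominal 60, 70 and 80, and widths also match. The fingers may overlap only the top 12 mm or so of each inner cup. I'll keep one yaw throughout so that relative offsets carry over.

```bash
cat >>h.py <<'E'
def go(x,y,z):
    from scipy.spatial.transform import Rotation as R
    o=bot.get_obs();r=R.from_euler("xyz",o["tcp_rot"],degrees=True)
    d=r.inv().apply(np.array([x,y,z])-o["ee_pos"])*1e3
    lev=(R.from_euler("xyz",[180,0,153.31],degrees=True));tw=(r.inv()*lev).as_rotvec()
    print("travel",d.round(1),"twist",tw.round(4),"F",o["wrist_force"].round(1),"open",round(o["opening"]*1e3,1),"pos",o["ee_pos"].round(4),"t",o["time"])
E
python3 -c "
from h import *
go(.469,.2935,.13)"
```

```text
travel [-287.2  -76.8  100.7] twist [-0.0012  0.      0.0001] F [ 0.6 -0.4  0.6] open 85.3 pos [0.2469 0.4912 0.2306] t 0.1
```

```bash
python3 -m crank '[{"gripper":66,"travel":[-36,-9.6,12],"twist":[0,0,0]},{"gripper":66,"travel":[-36,-9.6,12],"twist":[0,0,0]},{"gripper":66,"travel":[-36,-9.6,12],"twist":[0,0,0]},{"gripper":66,"travel":[-36,-9.6,12],"twist":[0,0,0]},{"gripper":66,"travel":[-36,-9.6,12],"twist":[0,0,0]},{"gripper":66,"travel":[-36,-9.6,12],"twist":[0,0,0]},{"gripper":66,"travel":[-36,-9.6,12],"twist":[0,0,0]},{"gripper":66,"travel":[-36,-9.6,12],"twist":[0,0,0]},{"gripper":66,"travel":[0,0,0],"twist":[0,0,0]},{"gripper":66,"travel":[0,0,0],"twist":[0,0,0]}]'
python3 - <<'E'
from h import *
go(.469,.2935,.0555)
t=bot.camera("top")[140:260,100:280];s=bot.camera("side")[120:300,180:360]
cv2.imwrite("pics/t1.png",np.hstack([cv2.resize(t,(600,400),interpolation=2)])[:,:,::-1])
cv2.imwrite("pics/s1.png",cv2.resize(s,(540,540),interpolation=2)[:,:,::-1])
print(proj("side",[.469,.2935,.1345]),proj("top",[.469,.2935,.1345]))
E
```

```text
time: 1.35
ee_pos: [0.4695, 0.2935, 0.1352]
tcp_rot: [-180.0, -0.0, 153.3]
wrist_force: [-0.1, -0.1, 0.2]
opening: 0.0658
grasp_force: 0.0
travel [ 0.4 -0.2 79.7] twist [-0.0004 -0.0005 -0.0004] F [-0.1 -0.1  0.2] open 65.8 pos [0.4695 0.2935 0.1352] t 1.35
[[287.05606007 186.30114701]] [[177.13166185 207.83254052]]
```

View pics/s1.png

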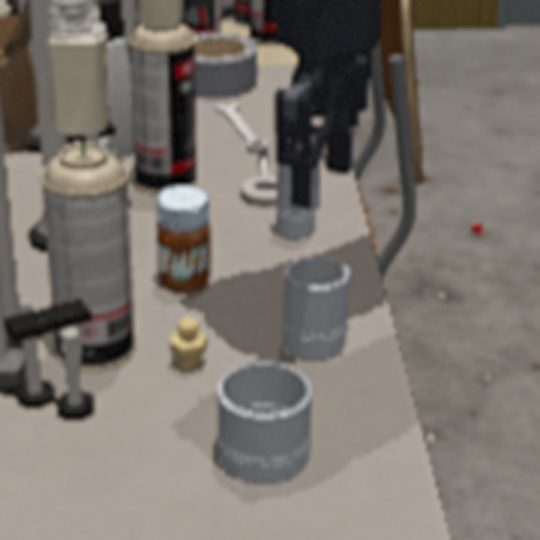

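The side view shows the two fingertips at about (281,188) and (293,177). Their midpoint agrees with the projected TCP and sits over the middle cup. I'll descend and close.

```bash
python3 -m crank '[{"gripper":66,"travel":[0,0,20],"twist":[0,0,0]},{"gripper":66,"travel":[0,0,20],"twist":[0,0,0]},{"gripper":66,"travel":[0,0,20],"twist":[0,0,0]},{"gripper":66,"travel":[0,0,10],"twist":[0,0,0]},{"gripper":66,"travel":[0,0,10],"twist":[0,0,0]},{"gripper":62,"travel":[0,0,0],"twist":[0,0,0]},{"gripper":59,"travel":[0,0,0],"twist":[0,0,0]},{"gripper":56,"travel":[0,0,0],"twist":[0,0,0]},{"gripper":54,"travel":[0,0,0],"twist":[0,0,0]},{"gripper":52,"travel":[0,0,0],"twist":[0,0,0]},{"gripper":48,"travel":[0,0,0],"twist":[0,0,0]},{"gripper":48,"travel":[0,0,0],"twist":[0,0,0]}]' 25
python3 -c "
from h import *
go(.469,.2935,.0555)"
```

```text
time: 2.95
ee_pos: [0.47, 0.2934, 0.0557]
tcp_rot: [180.0, 0.0, 153.3]
wrist_force: [-1.1, -1.4, 4.6]
opening: 0.0491
grasp_force: 26.2
travel [ 0.9 -0.4  0.2] twist [ 0.0003  0.0003 -0.    ] F [-1.1 -1.4  4.6] open 49.1 pos [0.47   0.2934 0.0557] t 2.95
```

```bash
python3 -m crank '[{"gripper":48,"travel":[0,0,-5],"twist":[0,0,0]},{"gripper":48,"travel":[0,0,-15],"twist":[0,0,0]},{"gripper":48,"travel":[0,0,-20],"twist":[0,0,0]},{"gripper":48,"travel":[0,0,-20],"twist":[0,0,0]},{"gripper":48,"travel":[0,0,-20],"twist":[0,0,0]},{"gripper":48,"travel":[0,0,-20],"twist":[0,0,0]},{"gripper":48,"travel":[0,0,0],"twist":[0,0,0]}]'
python3 - <<'E'
from h import *
go(.469,.2935,.0555)
t=bot.camera("top")[150:240,110:230];s=bot.camera("side")[110:230,220:340]
cv2.imwrite("pics/st2.png",np.hstack([cv2.resize(t,(480,360),interpolation=2),cv2.resize(s,(360,360),interpolation=2)])[:,:,::-1][:, :800])
cv2.imwrite("pics/s2.png",np.hstack([cv2.resize(s,(600,600),interpolation=2)])[:,:,::-1])
E
```

```text
time: 3.82
ee_pos: [0.4706, 0.2939, 0.1575]
tcp_rot: [179.8, 0.1, 153.3]
wrist_force: [-0.5, -0.2, -1.4]
opening: 0.0488
grasp_force: 26.1
travel [  1.4  -1.4 102. ] twist [0.0028 0.0017 0.0001] F [-0.5 -0.2 -1.4] open 48.8 pos [0.4706 0.2939 0.1575] t 3.825
```

View pics/s2.png

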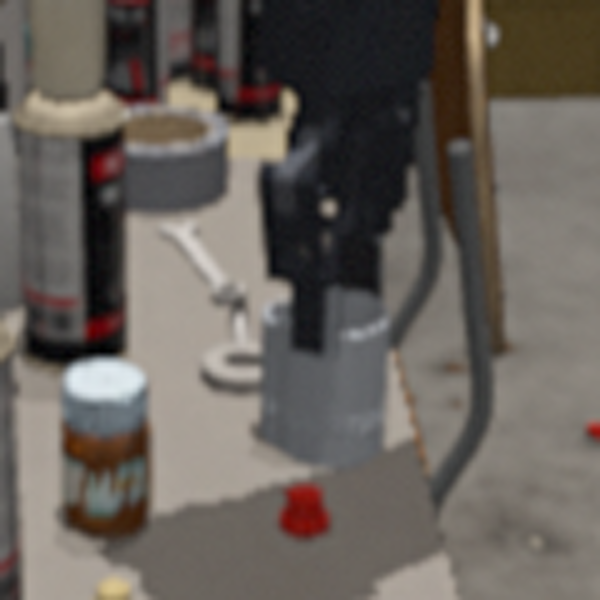

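```bash
python3 - <<'E'
from h import *
im=cv2.imread("pics/s2.png")
for z in(.102,.105,.172):
  for r in(.023,.026):
    a=np.linspace(0,2*np.pi,180);P=np.c_[.4706+r*np.cos(a),.2939+r*np.sin(a),0*a+z]
    p=(proj("side",P)-[220,110]+.5)*5
    l,rr,t,b=p[p[:,0].argmin()],p[p[:,0].argmax()],p[p[:,1].argmin()],p[p[:,1].argmax()]
    print(z,r,*[q.round(0) for q in(l,rr,t,b)])
print(proj("side",[[.4706,.2939,.1608],[.4706+.0117,.2939+.0232,.1608]])*5-[1100,550])
c=cv2.imread("pics/s2.png")[260:500,230:430]
t=cv2.imread("pics/st2.png")[:,:480]
cv2.imwrite("pics/c2.png",np.hstack([cv2.resize(c,(400,480),interpolation=2),cv2.resize(t[:,:],(400,480))]))
E
```

```text
0.102 0.023 [283. 445.] [381. 448.] [330. 423.] [335. 470.]
0.102 0.026 [277. 445.] [388. 449.] [330. 420.] [336. 473.]
0.105 0.023 [283. 440.] [382. 443.] [330. 418.] [336. 464.]
0.105 0.026 [277. 439.] [388. 443.] [330. 415.] [336. 468.]
0.172 0.023 [286. 310.] [388. 313.] [335. 290.] [340. 332.]
0.172 0.026 [280. 310.] [395. 313.] [334. 287.] [341. 335.]
[[333.78509608 330.52307309]
 [312.35193465 353.04995651]]
```

View pics/c2.png

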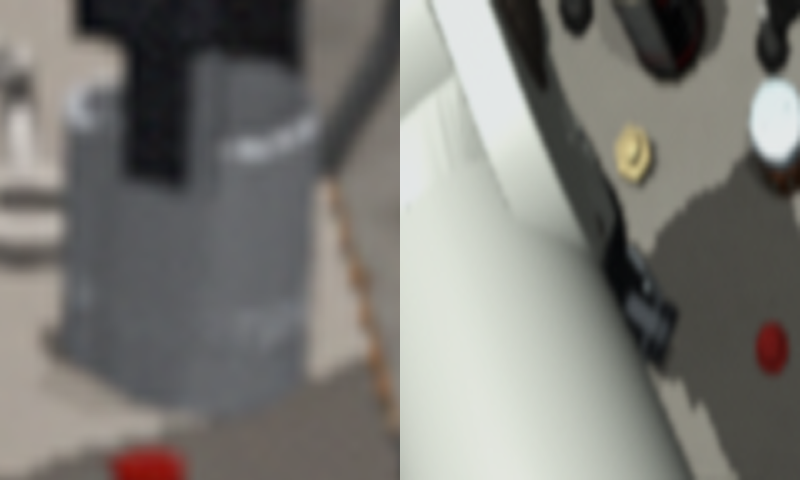

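```bash
python3 - <<'E'
from h import *
im=bot.camera("side");cv2.imwrite("pics/raw3.png",im[:,:,::-1])
o=cv2.imread("pics/side0.png")[:,:,::-1]
d=np.abs(im.astype(int)-o).sum(2)
for v in(176,182,188,194,198,200,202,204): print(v,"".join("%4d"%x for x in im[v,266:304].mean(1)))
print("sat b-r"); 
for v in(182,188,194,198,202): print(v,"".join("%4d"%x for x in (im[v,266:304,2].astype(int)-im[v,266:304,0])))
# initial cup for reference
for v in(215,225,235): print(v,"".join("%4d"%x for x in (o[v,266:304,2].astype(int)-o[v,266:304,0])))
P=[[.469+s*.026,.2935,z] for z in(.07,0) for s in(1,-1)];print(proj("side",P).round(1))
E
```

```text
176  152 183 190 168 159 151 120  90  87  92  87  79  52  28  25  25  26  26  47  72  87  91  92 101 114 136 148 144 142 154 136 103  73  61  65  90 111 117
182  103  96  97  95  94  93  84  84  88  87  84  86  90  90  91  89  90  89  90  92  94  95 103 106 106 103 102 103 102  99  98 121 143 116 116 124 125 123
188  107  96  93 100 109 107  94  90  91  88  86  86  89  91  91  93  91  94  95  95  97 102 105 104 104 104 102 102 101  99 100 128 157 159 141 114 116 123
194  162 161 161 155 140 124  94  85  89  88  88  87  92  92  94  93  93  96 100 107 117 116 116 118 113 110 116 120 113 103 109 136 159 163 163 153 116 110
198  160 160 160 160 149 126 112 101  92  84  83  86  89  91  91  91  91  93  96  98 102 105 106 105 104 101 101 100  95  97 114 144 152 141 129 112 101  92
200  160 160 159 155 146 143 142 140 137 123 104  92  89  89  90  90  92  94  98 102 103 103 104 104 102 103 102 102  99  97  98 101 103  97  98  98  98  98
202  160 159 160 159 160 159 154 152 147 144 141 135 127 116 105  97  98  98 100 103 102 101 102 102 103  99  99  96  95  95  97  97  98  99  99  97  98  92
2
[... 780 characters left out ...]
-14 -22 -44
202  -16 -17 -17 -17 -17 -18 -17 -18 -18 -17 -17 -15 -11  -8  -3   1   3   2   5   5   5   5   5   7   5   4   3  -1  -6 -10 -13 -14 -13 -12 -13 -13 -12 -13
215  -17 -17 -17 -18 -18 -17 -18 -20 -16  -4   6   6   6   8   6   7   6   6   6   5   5   7   7   6   6   7   7   7   6  -2 -14 -18 -18 -18 -18 -18 -18 -18
225  -17 -17 -17 -18 -19 -19 -19 -18 -14  -3   6   5   4   5   4   6   4   5   5   6   6   5   6   5   5   5   5   5   4  -9 -17 -17 -18 -18 -19 -18 -17 -18
235  -19 -18 -19 -17 -18 -19 -17 -15 -13  -5   3   6   5   3   5   5   4   3   6   4   5   6   6   6   5   5   5   4  -7 -16 -19 -18 -17 -18 -17 -18 -18 -17
[[275.3 210.6]
 [297.  210.3]
 [274.7 235.2]
 [295.8 234.9]]
```

```bash
python3 - <<'E'
from h import *
a=cv2.imread("pics/raw3.png").astype(int);o=cv2.imread("pics/side0.png").astype(int)
def edges(im,u0,u1,rows):
    for v in rows:
        s=im[v,u0:u1,0]-im[v,u0:u1,2]+5
        c=np.where(s>0)[0]
        if len(c)==0: continue
        l,r=c[0],c[-1]
        # subpixel
        L=l-s[l]/(s[l]-s[l-1]) if l>0 else l
        R_=r+s[r]/(s[r]-s[r+1]) if r<len(s)-1 else r
        print(v,round(u0+L,1),round(u0+R_,1),round(R_-L,1),round(u0+(L+R_)/2,1))
print("held");edges(a,262,305,range(178,207,2))
print("init mid");edges(o,262,305,range(208,242,3))
print("wide init");edges(o,240,300,range(244,282,5))
print("wide now");edges(a,240,300,range(244,282,5))
print("narrow init");edges(o,265,295,range(170,200,4))
E
```

```text
held
178 272.2 299.3 27.1 285.7
180 271.9 297.0 25.1 284.4
182 271.4 296.8 25.3 284.1
184 272.1 296.8 24.6 284.4
186 271.6 296.6 25.0 284.1
188 271.6 296.6 25.0 284.1
190 272.1 296.7 24.6 284.4
192 271.9 296.5 24.6 284.2
194 271.7 296.4 24.8 284.0
196 271.5 296.3 24.8 283.9
198 273.4 296.2 22.7 284.8
200 276.0 296.1 20.1 286.1
202 279.6 293.8 14.2 286.7
init mid
208 275.0 294.5 19.5 284.8
211 274.3 296.1 21.8 285.2
214 274.8 295.5 20.7 285.2
217 274.7 295.0 20.3 284.8
220 274.7 295.0 20.3 284.8
223 274.8 294.8 20.1 284.8
226 274.7 294.5 19.9 284.6
229 274.4 294.6 20.3 284.5
232 273.9 294.3 20.4 284.1
235 275.0 293.8 18.8 284.4
238 278.0 291.2 13.2 284.6
241 262 274.7 12.7 268.3
wide init
244 255.0 280.7 25.7 267.9
249 251.8 283.6 31.7 267.7
254 252.5 282.9 30.4 267.7
259 252.7 282.6 29.9 267.6
264 252.6 282.5 30.0 267.6
269 252.0 282.5 30.5 267.3
274 253.1 281.5 28.4 267.3
279 259.6 276.4 16.8 268.0
wide now
244 255.4 280.5 25.1 268.0
249 252.0 283.6 31.6 267.8
254 252.3 283.0 30.7 267.7
259 252.5 282.7 30.2 267.6
264 252.6 282.6 30.1 267.6
269 251.8 282.6 30.9 267.2
274 252.8 281.6 28.9 267.2
279 259.7 276.4 16.8 268.0
narrow init
170 275.5 281.5 6.0 278.5
174 272.2 285.1 12.9 278.6
178 272.2 284.6 12.5 278.4
182 271.1 284.6 13.4 277.9
186 271.6 284.4 12.8 278.0
190 272.1 284.2 12.2 278.2
194 271.7 283.9 12.2 277.8
198 273.2 282.6 9.4 277.9
```

The extra width was only the narrow cup standing exactly behind the held one (columns 272–284). The right edge and base match an upright cup at the TCP. Next I move over the wide cup.

```bash
python3 -c "
from h import *
go(.5185,.4361,.145)"
```

```text
travel [ 20.5 149.5   9.5] twist [-0.0007 -0.0004  0.    ] F [-0.8 -0.2 -0.6] open 48.8 pos [0.4696 0.2933 0.1546] t 3.975
```

```bash
python3 -m crank '[{"gripper":48,"travel":[1,7.5,0],"twist":[0,0,0]},{"gripper":48,"travel":[2,15,0],"twist":[0,0,0]},{"gripper":48,"travel":[2.5,18,0],"twist":[0,0,0]},{"gripper":48,"travel":[2.5,18,0],"twist":[0,0,0]},{"gripper":48,"travel":[2.5,18,0],"twist":[0,0,0]},{"gripper":48,"travel":[2.5,18,0],"twist":[0,0,0]},{"gripper":48,"travel":[2.5,18,0],"twist":[0,0,0]},{"gripper":48,"travel":[2,15,0],"twist":[0,0,0]},{"gripper":48,"travel":[2,15,0],"twist":[0,0,0]},{"gripper":48,"travel":[1,7,0],"twist":[0,0,0]},{"gripper":48,"travel":[0,0,0],"twist":[0,0,0]},{"gripper":48,"travel":[0,0,0],"twist":[0,0,0]}]'
python3 - <<'E'
from h import *
go(.5185,.4361,.123)
im=bot.camera("side");cv2.imwrite("pics/raw4.png",im[:,:,::-1])
cv2.imwrite("pics/s4.png",cv2.resize(im[150:300,200:350],(600,600),interpolation=2)[:,:,::-1])
E
```

```text
time: 5.48
ee_pos: [0.5186, 0.436, 0.1552]
tcp_rot: [-180.0, -0.0, 153.3]
wrist_force: [-0.1, 0.4, -1.5]
opening: 0.0491
grasp_force: 26.2
travel [ 0.1  0.1 32.2] twist [-0.0003 -0.0001 -0.0001] F [-0.1  0.4 -1.5] open 49.1 pos [0.5186 0.436  0.1552] t 5.475
```

View pics/s4.png

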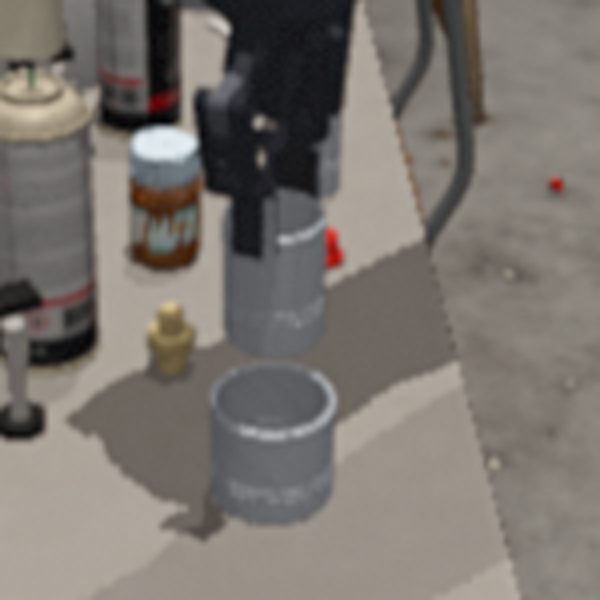

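The held cup is upright and concentric in columns with the wide cup: held body about 224–327 and wide rim 209–337 in the crop. I'll check the depth direction numerically by comparing the base and rim rows.

```bash
python3 - <<'E'
from h import *
a=cv2.imread("pics/raw4.png").astype(int)
a_=np.linspace(0,6.28,360)
def low(c,r,z):
    p=proj("side",np.c_[c[0]+r*np.cos(a_),c[1]+r*np.sin(a_),0*a_+z]);return p[:,1].max().round(2),p[:,1].min().round(2),p[:,0].mean().round(2)
zb=.1552-.0557
print("held bottom/rim pred",low((.5186,.436),.023,zb),low((.5186,.436),.026,zb+.07))
print("wide rim, bottom pred",low((.5186,.436),.033,.06),low((.5186,.436),.030,0))
for u in(264,268,272): print(u,"rows234-262","".join("%4d"%x for x in a[233:250,u].mean(1)),"|","".join("%4d"%x for x in a[252:285,u].mean(1)))
E
```

```text
held bottom/rim pred (np.float64(239.86), np.float64(227.33), np.float64(268.58)) (np.float64(210.08), np.float64(197.11), np.float64(269.02))
wide rim, bottom pred (np.float64(259.1), np.float64(240.35), np.float64(268.34)) (np.float64(281.66), np.float64(263.7), np.float64(268.01))
264 rows234-262   97  96  97  96  96  95 100 111 109  96  93  95  94  97  94  95  96 |   96  98 102 101 108 143 158 138 108 103 104 104 104 105 104 104 104 103 104 107 121 123 110 102 101 104 104 102 105 123 144 147 146
268 rows234-262  106 104 105 104 105 104 103 110 110  98  94  94  94  94  95  96  96 |   95  96 104 103 101 127 167 166 123 104 105 106 107 107 109 107 108 108 106 106 113 119 124 124 110 106 107 105 106 126 145 147 146
272 rows234-262  106 107 107 106 104 101 101 109 109 103  94  94  94  97  94  94  94 |   94  95  97  94 105 138 147 126 108 105 106 108 109 106 107 106 108 108 107 112 127 131 126 124 112 106 107 105 111 129 144 148 146
```

Base and rim rows agree with prediction to within a pixel. Next is the descent, with the last part slow.

```bash
python3 -m crank '[{"gripper":48,"travel":[0,0,10],"twist":[0,0,0]},{"gripper":48,"travel":[0,0,15],"twist":[0,0,0]},{"gripper":48,"travel":[0,0,10],"twist":[0,0,0]},{"gripper":48,"travel":[0,0,5],"twist":[0,0,0]},{"gripper":48,"travel":[0,0,5],"twist":[0,0,0]}]'
python3 -m crank '[{"gripper":48,"travel":[0,0,7],"twist":[0,0,0]},{"gripper":48,"travel":[0,0,10],"twist":[0,0,0]},{"gripper":48,"travel":[0,0,10],"twist":[0,0,0]},{"gripper":48,"travel":[0,0,10],"twist":[0,0,0]},{"gripper":48,"travel":[0,0,6],"twist":[0,0,0]},{"gripper":48,"travel":[0,0,3],"twist":[0,0,0]},{"gripper":48,"travel":[0,0,0],"twist":[0,0,0]}]'
```

```text
time: 6.15
ee_pos: [0.5187, 0.4362, 0.11]
tcp_rot: [180.0, 0.0, 153.3]
wrist_force: [1.0, 0.6, -0.4]
opening: 0.0489
grasp_force: 26.2
time: 7.02
ee_pos: [0.5187, 0.4362, 0.0642]
tcp_rot: [-180.0, -0.0, 153.3]
wrist_force: [1.1, 0.2, -0.4]
opening: 0.049
grasp_force: 26.2
```

```bash
python3 -m crank '[{"gripper":48,"travel":[0,0,1.5],"twist":[0,0,0]},{"gripper":48,"travel":[0,0,1.5],"twist":[0,0,0]},{"gripper":48,"travel":[0,0,0],"twist":[0,0,0]}]'
python3 -m crank '[{"gripper":48,"travel":[0,0,0.7],"twist":[0,0,0]},{"gripper":48,"travel":[0,0,0],"twist":[0,0,0]}]'
python3 -m crank '[{"gripper":48,"travel":[0,0,0.7],"twist":[0,0,0]},{"gripper":48,"travel":[0,0,0],"twist":[0,0,0]}]'
```

```text
time: 7.4
ee_pos: [0.5186, 0.4362, 0.0612]
tcp_rot: [-180.0, -0.0, 153.3]
wrist_force: [-0.3, 0.8, -0.1]
opening: 0.0492
grasp_force: 26.2
time: 7.65
ee_pos: [0.5186, 0.4362, 0.0605]
tcp_rot: [-180.0, -0.0, 153.3]
wrist_force: [0.2, 0.6, 0.0]
opening: 0.0487
grasp_force: 26.2
time: 7.9
ee_pos: [0.5187, 0.4362, 0.0599]
tcp_rot: [180.0, -0.0, 153.3]
wrist_force: [-0.3, 0.1, -2.4]
opening: 0.0492
grasp_force: 26.2
```

```bash
python3 -m crank '[{"gripper":48,"travel":[0,0,0.5],"twist":[0,0,0]},{"gripper":48,"travel":[0,0,0],"twist":[0,0,0]}]'
python3 -m crank '[{"gripper":48,"travel":[0,0,0.5],"twist":[0,0,0]},{"gripper":48,"travel":[0,0,0],"twist":[0,0,0]}]'
```

```text
time: 8.15
ee_pos: [0.5188, 0.4362, 0.0597]
tcp_rot: [180.0, 0.0, 153.3]
wrist_force: [-1.1, -1.0, 2.4]
opening: 0.0491
grasp_force: 26.5
time: 8.4
ee_pos: [0.5188, 0.4362, 0.0597]
tcp_rot: [180.0, 0.0, 153.3]
wrist_force: [-1.5, -2.8, 5.0]
opening: 0.0489
grasp_force: 26.8
```

Contact came at z = 0.0597, exactly as predicted. I'll release slowly and rise, then work out the narrow cup.

```bash
python3 -m crank '[{"gripper":50,"travel":[0,0,0],"twist":[0,0,0]},{"gripper":52,"travel":[0,0,0],"twist":[0,0,0]},{"gripper":55,"travel":[0,0,0],"twist":[0,0,0]},{"gripper":60,"travel":[0,0,0],"twist":[0,0,0]},{"gripper":64,"travel":[0,0,0],"twist":[0,0,0]},{"gripper":64,"travel":[0,0,-10],"twist":[0,0,0]},{"gripper":64,"travel":[0,0,-20],"twist":[0,0,0]},{"gripper":64,"travel":[0,0,-30],"twist":[0,0,0]},{"gripper":64,"travel":[0,0,-20],"twist":[0,0,0]},{"gripper":64,"travel":[0,0,0],"twist":[0,0,0]}]'
python3 -c "
from h import *
go(.4718,.0968,.145)"
```

```text
time: 9.65
ee_pos: [0.5196, 0.437, 0.1423]
tcp_rot: [179.7, 0.1, 153.3]
wrist_force: [-0.4, 0.3, -0.9]
opening: 0.0643
grasp_force: 0.0
travel [-110.1 -325.4   -3.9] twist [0.0044 0.002  0.0001] F [-0.4  0.3 -0.9] open 64.3 pos [0.5196 0.437  0.1423] t 9.65
```

```bash
python3 -m crank '[{"gripper":54,"travel":[-6,-18,0],"twist":[0,0,0]},{"gripper":52,"travel":[-12,-36,0],"twist":[0,0,0]},{"gripper":52,"travel":[-12,-36,0],"twist":[0,0,0]},{"gripper":52,"travel":[-12,-36,0],"twist":[0,0,0]},{"gripper":52,"travel":[-12,-36,0],"twist":[0,0,0]},{"gripper":52,"travel":[-12,-36,0],"twist":[0,0,0]},{"gripper":52,"travel":[-12,-36,0],"twist":[0,0,0]},{"gripper":52,"travel":[-12,-36,0],"twist":[0,0,0]},{"gripper":52,"travel":[-12,-36,0],"twist":[0,0,0]},{"gripper":52,"travel":[-7,-18,0],"twist":[0,0,0]},{"gripper":52,"travel":[0,0,0],"twist":[0,0,0]},{"gripper":52,"travel":[0,0,0],"twist":[0,0,0]}]'
python3 - <<'E'
from h import *
go(.4718,.0970,.0675)
im=bot.camera("side");cv2.imwrite("pics/raw5.png",im[:,:,::-1])
cv2.imwrite("pics/s5.png",np.hstack([cv2.resize(im[120:220,230:330],(400,400),interpolation=2),cv2.resize(im[200:300,220:320],(400,400),interpolation=2)])[:,:,::-1])
E
```

```text
time: 11.15
ee_pos: [0.4705, 0.0982, 0.1387]
tcp_rot: [180.0, -0.0, 153.3]
wrist_force: [0.2, -0.6, -0.0]
opening: 0.0521
grasp_force: 0.0
travel [-1.7 -0.5 71.2] twist [ 0.0001 -0.0002  0.    ] F [ 0.2 -0.6 -0. ] open 52.1 pos [0.4705 0.0982 0.1387] t 11.15
```

View pics/s5.png

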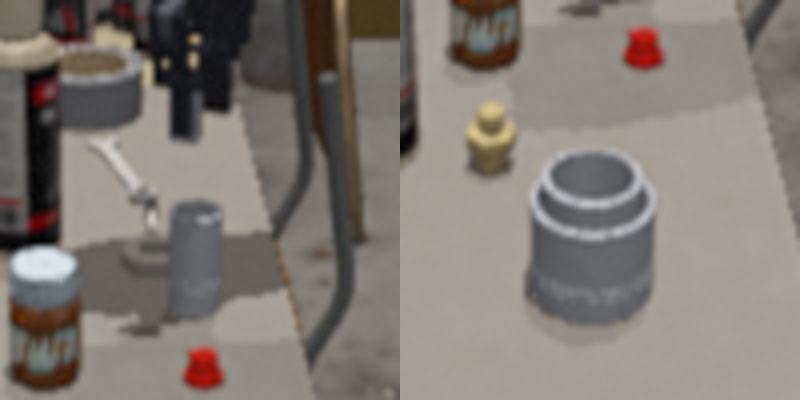

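The middle cup stands nested and upright: its rim spans 543–645 within the wide rim 530–657, in the right crop. The fingers are above the narrow cup (rim 169–221 in the left crop), about 1.5 mm short in x, which agrees with the computed correction.

```bash
python3 -m crank '[{"gripper":52,"travel":[-1.7,-0.5,15],"twist":[0,0,0]},{"gripper":52,"travel":[0,0,20],"twist":[0,0,0]},{"gripper":52,"travel":[0,0,20],"twist":[0,0,0]},{"gripper":52,"travel":[0,0,10],"twist":[0,0,0]},{"gripper":52,"travel":[0,0,6.3],"twist":[0,0,0]},{"gripper":47,"travel":[0,0,0],"twist":[0,0,0]},{"gripper":44,"travel":[0,0,0],"twist":[0,0,0]},{"gripper":42,"travel":[0,0,0],"twist":[0,0,0]},{"gripper":40,"travel":[0,0,0],"twist":[0,0,0]},{"gripper":38,"travel":[0,0,0],"twist":[0,0,0]},{"gripper":34,"travel":[0,0,0],"twist":[0,0,0]},{"gripper":34,"travel":[0,0,0],"twist":[0,0,0]}]' 25
python3 -c "
from h import *
go(.4718,.0970,.0675)"
```

```text
time: 12.7
ee_pos: [0.472, 0.0966, 0.0679]
tcp_rot: [180.0, 0.0, 153.3]
wrist_force: [0.3, -0.1, 3.2]
opening: 0.0344
grasp_force: 25.1
travel [0.4 0.3 0.4] twist [0.0003 0.0004 0.    ] F [ 0.3 -0.1  3.2] open 34.4 pos [0.472  0.0966 0.0679] t 12.7
```

```bash
python3 -m crank '[{"gripper":30,"travel":[0,0,-5],"twist":[0,0,0]},{"gripper":30,"travel":[0,0,-15],"twist":[0,0,0]},{"gripper":30,"travel":[0,0,-20],"twist":[0,0,0]},{"gripper":30,"travel":[0,0,-20],"twist":[0,0,0]},{"gripper":30,"travel":[0,0,-20],"twist":[0,0,0]},{"gripper":30,"travel":[0,0,-20],"twist":[0,0,0]},{"gripper":30,"travel":[0,0,-10],"twist":[0,0,0]},{"gripper":30,"travel":[0,0,0],"twist":[0,0,0]},{"gripper":30,"travel":[0,0,0],"twist":[0,0,0]}]'
python3 -c "
from h import *
go(.5187,.4362,.177)"
```

```text
time: 13.82
ee_pos: [0.4716, 0.0965, 0.1769]
tcp_rot: [-180.0, -0.0, 153.3]
wrist_force: [0.2, 0.4, -0.8]
opening: 0.0346
grasp_force: 25.0
travel [ 1.105e+02  3.247e+02 -2.000e-01] twist [-0.0006 -0.0008  0.    ] F [ 0.2  0.4 -0.8] open 34.6 pos [0.4716 0.0965 0.1769] t 13.825
```

```bash
python3 -m crank '[{"gripper":30,"travel":[5,15,0],"twist":[0,0,0]},{"gripper":30,"travel":[10,30,0],"twist":[0,0,0]},{"gripper":30,"travel":[12,35,0],"twist":[0,0,0]},{"gripper":30,"travel":[12,35,0],"twist":[0,0,0]},{"gripper":30,"travel":[12,35,0],"twist":[0,0,0]},{"gripper":30,"travel":[12,35,0],"twist":[0,0,0]},{"gripper":30,"travel":[12,35,0],"twist":[0,0,0]},{"gripper":30,"travel":[12,35,0],"twist":[0,0,0]},{"gripper":30,"travel":[12,35,0],"twist":[0,0,0]},{"gripper":30,"travel":[8,24,0],"twist":[0,0,0]},{"gripper":30,"travel":[3.5,10.7,0],"twist":[0,0,0]},{"gripper":30,"travel":[0,0,0],"twist":[0,0,0]}]'
python3 - <<'E'
from h import *
np.set_printoptions(precision=4,suppress=True)
go(.5187,.4362,.133)
im=bot.camera("side");cv2.imwrite("pics/raw6.png",im[:,:,::-1])
a=im.astype(int);p=bot.get_obs()["ee_pos"];zb=p[2]-.0679
for v in range(212,228,3):
    s=a[v,240:300,2]-a[v,240:300,0]+5;c=np.where(s>0)[0];print(v,240+c[0],240+c[-1])
for v in(245,250,255,265,270):
    s=a[v,240:300,2]-a[v,240:300,0]+5;c=np.where(s>0)[0];print("set",v,240+c[0],240+c[-1])
print(proj("side",[[p[0],p[1],zb+.04],[p[0],p[1],.06],[p[0],p[1],zb]]))
for u in(264,268,272): print(u,"".join("%4d"%x for x in a[222:264,u].mean(1)))
t=np.linspace(0,6.28,360)
for r,z in((.016,zb),(.026,.074),(.033,.06)):
    q=proj("side",np.c_[p[0]+r*np.cos(t),p[1]+r*np.sin(t),0*t+z]);print(r,q.min(0),q.max(0))
cv2.imwrite("pics/s6.png",cv2.resize(im[160:290,200:330],(600,600),interpolation=2)[:,:,::-1])
E
```

```text
time: 15.32
ee_pos: [0.5185, 0.4368, 0.1768]
tcp_rot: [-179.9, -0.0, 153.4]
wrist_force: [0.1, -0.4, -0.3]
opening: 0.0345
grasp_force: 25.1
travel [-0.4 -0.4 43.8] twist [-0.0011 -0.0004  0.0009] F [ 0.1 -0.4 -0.3] open 34.5 pos [0.5185 0.4368 0.1768] t 15.325
212 240 277
215 260 276
218 260 277
221 260 277
224 260 277
227 260 277
set 245 254 282
set 250 252 284
set 255 253 283
set 265 253 282
set 270 253 282
[[268.8777 212.3831]
 [268.3395 249.4428]
 [268.6291 229.4435]]
264   98  98  94  94  93  94  94  94  94  95  93  95 102 101 106 115 111  99  95  96  96  97  97  96  98  95 101 133 165 156 116 101 101 101 110 144 160 138 108 101 104 104
268  105 109 121 120 109 106 105 108 106 107 106  99  96 102 109 113 106 100  98  99  98  97  97  97  97  96  93 118 167 169 124 102 106 106 106 132 168 166 122 103 106 105
272  119 120 117 107 107 107 107 107 106 106 105 101  99  99 103 110 108  97  95  95  96  94  94  95  95  93  99 135 163 156 120 105 106 104 114 140 149 127 108 106 108 107
0.016 [260.7279 225.2057] [276.5381 233.8326]
0.026 [255.8252 236.7826] [281.0347 251.3515]
0.033 [252.4726 240.3954] [284.2374 259.1531]
```

View pics/s6.png

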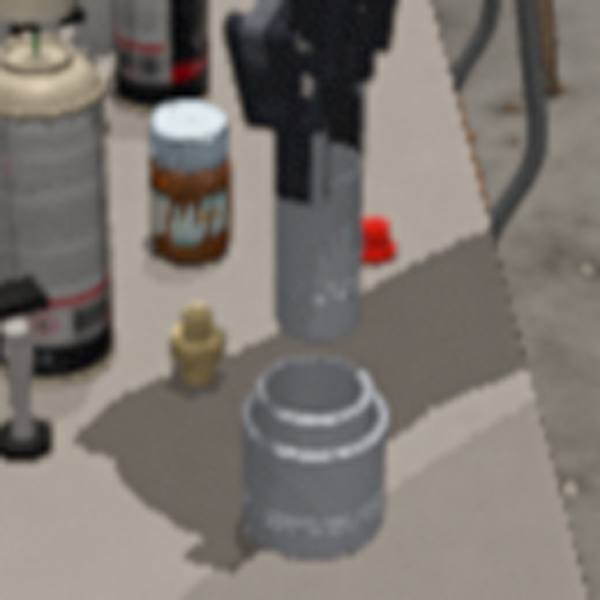

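The narrow cup hangs upright (columns 260–277), concentric with the set (253–283), and its base and rim rows match prediction. I'll descend.

```bash
python3 -m crank '[{"gripper":30,"travel":[-0.2,-0.2,10],"twist":[0,0,0]},{"gripper":30,"travel":[0,0,15],"twist":[0,0,0]},{"gripper":30,"travel":[0,0,10],"twist":[0,0,0]},{"gripper":30,"travel":[0,0,5],"twist":[0,0,0]},{"gripper":30,"travel":[0,0,5],"twist":[0,0,0]}]'
python3 -m crank '[{"gripper":30,"travel":[0,0,7],"twist":[0,0,0]},{"gripper":30,"travel":[0,0,10],"twist":[0,0,0]},{"gripper":30,"travel":[0,0,10],"twist":[0,0,0]},{"gripper":30,"travel":[0,0,10],"twist":[0,0,0]},{"gripper":30,"travel":[0,0,9],"twist":[0,0,0]},{"gripper":30,"travel":[0,0,5],"twist":[0,0,0]},{"gripper":30,"travel":[0,0,0],"twist":[0,0,0]},{"gripper":30,"travel":[0,0,0],"twist":[0,0,0]}]'
```

```text
time: 16.0
ee_pos: [0.519, 0.436, 0.1324]
tcp_rot: [180.0, 0.0, 153.3]
wrist_force: [0.1, 1.5, -1.0]
opening: 0.0346
grasp_force: 25.1
time: 17.0
ee_pos: [0.5192, 0.4362, 0.082]
tcp_rot: [180.0, 0.0, 153.3]
wrist_force: [0.5, 0.1, -0.7]
opening: 0.0345
grasp_force: 25.1
```

```bash
python3 -m crank '[{"gripper":30,"travel":[0,0,2],"twist":[0,0,0]},{"gripper":30,"travel":[0,0,1.5],"twist":[0,0,0]},{"gripper":30,"travel":[0,0,1],"twist":[0,0,0]},{"gripper":30,"travel":[0,0,0],"twist":[0,0,0]}]'
python3 -m crank '[{"gripper":30,"travel":[0,0,0.8],"twist":[0,0,0]},{"gripper":30,"travel":[0,0,0],"twist":[0,0,0]}]'
python3 -m crank '[{"gripper":30,"travel":[0,0,0.6],"twist":[0,0,0]},{"gripper":30,"travel":[0,0,0],"twist":[0,0,0]}]'
python3 -m crank '[{"gripper":30,"travel":[0,0,0.6],"twist":[0,0,0]},{"gripper":30,"travel":[0,0,0],"twist":[0,0,0]}]'
```

```text
time: 17.5
ee_pos: [0.519, 0.436, 0.077]
tcp_rot: [-180.0, -0.0, 153.3]
wrist_force: [1.0, -0.0, -0.8]
opening: 0.035
grasp_force: 25.1
time: 17.75
ee_pos: [0.519, 0.436, 0.0762]
tcp_rot: [-180.0, 0.0, 153.3]
wrist_force: [0.7, -0.8, -0.6]
opening: 0.0346
grasp_force: 25.1
time: 18.0
ee_pos: [0.5191, 0.4361, 0.0759]
tcp_rot: [180.0, 0.0, 153.3]
wrist_force: [-0.3, -0.5, 1.2]
opening: 0.0347
grasp_force: 25.3
time: 18.25
ee_pos: [0.5192, 0.4361, 0.0759]
tcp_rot: [179.9, 0.0, 153.3]
wrist_force: [-1.5, -0.9, 5.4]
opening: 0.0344
grasp_force: 25.6
```

The cup seated at 0.0759, as predicted. I'll open fully, descend around the wide cup to TCP z of about 0.026 (the body then clears the narrow rim by about 11 mm), and close.

```bash
python3 -m crank '[{"gripper":36,"travel":[0,0,0],"twist":[0,0,0]},{"gripper":38,"travel":[0,0,0],"twist":[0,0,0]},{"gripper":42,"travel":[0,0,0],"twist":[0,0,0]},{"gripper":55,"travel":[0,0,-5],"twist":[0,0,0]},{"gripper":75,"travel":[0,0,-10],"twist":[0,0,0]},{"gripper":85,"travel":[0,0,0],"twist":[0,0,0]},{"gripper":85,"travel":[0,0,0],"twist":[0,0,0]},{"gripper":85,"travel":[0,0,0],"twist":[0,0,0]},{"gripper":85,"travel":[0,0,0],"twist":[0,0,0]}]'
python3 - <<'E'
from h import *
go(.5187,.4361,.026)
cv2.imwrite("pics/raw7.png",bot.camera("side")[:,:,::-1])
E
```

```text
time: 19.38
ee_pos: [0.5189, 0.436, 0.0898]
tcp_rot: [-180.0, -0.0, 153.3]
wrist_force: [0.0, -0.0, -0.4]
opening: 0.0853
grasp_force: 0.0
travel [ 0.3  0.  63.8] twist [-0.0003 -0.0002  0.    ] F [ 0.  -0.  -0.4] open 85.3 pos [0.5189 0.436  0.0898] t 19.375
```

```bash
python3 -m crank '[{"gripper":85,"travel":[0,0,8],"twist":[0,0,0]},{"gripper":85,"travel":[0,0,12],"twist":[0,0,0]},{"gripper":85,"travel":[0,0,10],"twist":[0,0,0]},{"gripper":85,"travel":[0,0,8],"twist":[0,0,0]},{"gripper":85,"travel":[0,0,0],"twist":[0,0,0]}]'
python3 -m crank '[{"gripper":85,"travel":[0,0,8],"twist":[0,0,0]},{"gripper":85,"travel":[0,0,8],"twist":[0,0,0]},{"gripper":85,"travel":[0,0,6],"twist":[0,0,0]},{"gripper":85,"travel":[0,0,4],"twist":[0,0,0]},{"gripper":85,"travel":[0,0,0],"twist":[0,0,0]}]'
```

```text
time: 20.05
ee_pos: [0.5187, 0.4357, 0.051]
tcp_rot: [-179.9, -0.0, 153.3]
wrist_force: [-0.4, -0.3, -1.0]
opening: 0.0851
grasp_force: 0.0
time: 20.68
ee_pos: [0.5189, 0.4359, 0.0257]
tcp_rot: [-180.0, -0.0, 153.3]
wrist_force: [0.3, 0.4, 0.3]
opening: 0.0849
grasp_force: 0.0
```

No contact on the way down, so I'll close gradually.

```bash
python3 -m crank '[{"gripper":80,"travel":[0,0,0],"twist":[0,0,0]},{"gripper":76,"travel":[0,0,0],"twist":[0,0,0]},{"gripper":73,"travel":[0,0,0],"twist":[0,0,0]},{"gripper":71,"travel":[0,0,0],"twist":[0,0,0]},{"gripper":69,"travel":[0,0,0],"twist":[0,0,0]},{"gripper":67,"travel":[0,0,0],"twist":[0,0,0]},{"gripper":65,"travel":[0,0,0],"twist":[0,0,0]},{"gripper":62,"travel":[0,0,0],"twist":[0,0,0]},{"gripper":58,"travel":[0,0,0],"twist":[0,0,0]},{"gripper":58,"travel":[0,0,0],"twist":[0,0,0]},{"gripper":58,"travel":[0,0,0],"twist":[0,0,0]}]' 45
python3 -m crank '[{"gripper":58,"travel":[0,0,-2],"twist":[0,0,0]},{"gripper":58,"travel":[0,0,-5],"twist":[0,0,0]},{"gripper":58,"travel":[0,0,-8],"twist":[0,0,0]},{"gripper":58,"travel":[0,0,-5],"twist":[0,0,0]},{"gripper":58,"travel":[0,0,0],"twist":[0,0,0]},{"gripper":58,"travel":[0,0,0],"twist":[0,0,0]}]'
```

```text
time: 22.05
ee_pos: [0.5192, 0.4361, 0.0266]
tcp_rot: [180.0, 0.0, 153.3]
wrist_force: [-1.3, -0.8, 5.6]
opening: 0.0636
grasp_force: 50.6
time: 22.8
ee_pos: [0.519, 0.436, 0.0459]
tcp_rot: [-180.0, -0.0, 153.3]
wrist_force: [-0.4, -0.6, -2.9]
opening: 0.0631
grasp_force: 49.9
```

The lift took the full weight (about 3 N). Raising it to about 145 mm; the hand has already been this high at this spot.

```bash
python3 -m crank '[{"gripper":58,"travel":[0,0,-6],"twist":[0,0,0]},{"gripper":58,"travel":[0,0,-12],"twist":[0,0,0]},{"gripper":58,"travel":[0,0,-16],"twist":[0,0,0]},{"gripper":58,"travel":[0,0,-18],"twist":[0,0,0]},{"gripper":58,"travel":[0,0,-18],"twist":[0,0,0]},{"gripper":58,"travel":[0,0,-18],"twist":[0,0,0]},{"gripper":58,"travel":[0,0,-16],"twist":[0,0,0]},{"gripper":58,"travel":[0,0,-12],"twist":[0,0,0]},{"gripper":58,"travel":[0,0,-6],"twist":[0,0,0]},{"gripper":58,"travel":[0,0,-3],"twist":[0,0,0]},{"gripper":58,"travel":[0,0,0],"twist":[0,0,0]},{"gripper":58,"travel":[0,0,0],"twist":[0,0,0]}]'
python3 -m crank '[{"gripper":58,"travel":[0,0,0],"twist":[0,0,0]},{"gripper":58,"travel":[0,0,0],"twist":[0,0,0]},{"gripper":58,"travel":[0,0,0],"twist":[0,0,0]},{"gripper":58,"travel":[0,0,0],"twist":[0,0,0]}]'
python3 - <<'E'
from h import *
np.set_printoptions(precision=2,suppress=True)
im=bot.camera("side");o=cv2.imread("pics/side0.png")[:,:,::-1]
cv2.imwrite("pics/s8.png",np.hstack([cv2.resize(x[110:300,180:310],(390,570),interpolation=2) for x in(im,o)])[:,:,::-1])
p=bot.get_obs()["ee_pos"];zb=p[2]-.0264;t=np.linspace(0,6.28,360)
for r,z in((.030,zb),(.033,zb+.06)):
    q=proj("side",np.c_[p[0]+r*np.cos(t),p[1]+r*np.sin(t),0*t+z]);print(((q.min(0)-[180,110])*3),(q.max(0)-[180,110])*3)
E
```

```text
time: 24.3
ee_pos: [0.5189, 0.4359, 0.1705]
tcp_rot: [-180.0, -0.0, 153.3]
wrist_force: [-0.9, 0.5, -3.6]
opening: 0.0633
grasp_force: 50.0
time: 24.8
ee_pos: [0.519, 0.436, 0.1711]
tcp_rot: [180.0, 0.0, 153.3]
wrist_force: [-0.8, 0.5, -2.7]
opening: 0.0633
grasp_force: 50.0
[220.69 290.53] [311.43 337.02]
[215.57 209.66] [318.92 256.45]
```

View pics/s8.png

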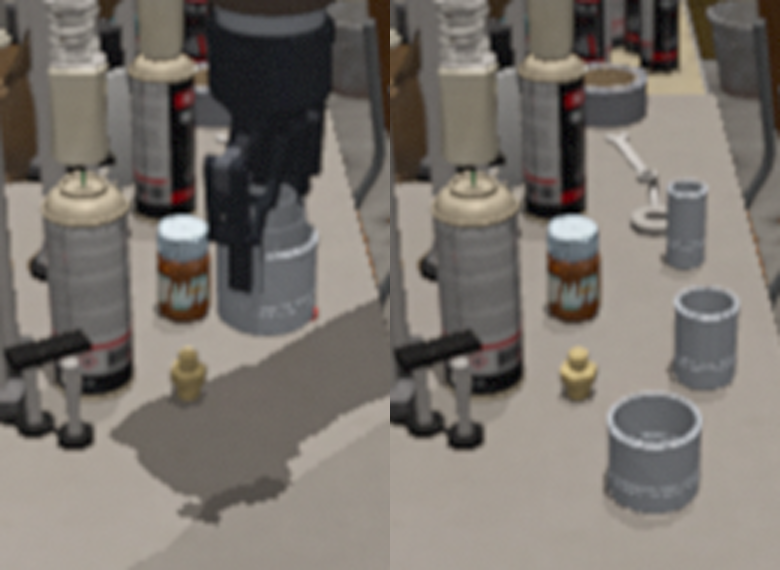

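The set hangs level: rim about 217–318 and base near row 332 in the crop, which puts the underside about 14.5 cm up. The inner rims are visible between the fingers. The dropper and brass fitting are where they were in the first picture, and the red cap shows just behind the set.

```bash
python3 -c "
from workcell import bot
print(bot.job_done())"
```

```text
the job is handed in; nothing more can be done
None
```

The three cups are nested in size order, and the arm is holding the set level and steady by the widest cup, its underside about 14.5 cm above the table; the job is handed in.

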